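# Butt the loose plate in the welding jig and swing the hold-down over it

### The arm

A 6-joint arm with a two-finger parallel gripper is mounted at the origin on the work surface. World frame = base frame: x ahead of the robot, y to its left, z up, the work surface at z = 0. Lengths are in m, angles in rad, forces in N, time in s.
With the tool pointing down it reaches from about 0.15 to 0.775 m from the base axis. Payload 6.1 kg.
Tool frame: the origin (TCP) lies on the centre line of the jaws, within the pads' length; the fingertips stand 14 mm ahead of it and the grasp point (between the pads) lies 5 mm behind it; z points along the fingers, y is the line along which they close (so a half turn about z gives the same grasp; the last joint's range is limited). The gripper opens to 85 mm and grips with 20 to 120 N. Pads are 22 mm wide; open, the fingers measure 114 mm over their backs; the gripper's body (76 mm by 85 mm) begins 54 mm behind the grasp point. The pads swing forward as they close: fully open they stand 13 mm farther back than shut.
Start: joints at [1.171, 0.126, -0.04, 1.405, 0, 1.571], TCP at [0.204, 0.484, 0.245] pointing down, gripper open.
Joint ranges: [-2.72, 2.72], [-0.95, 1.95], [-1.27, 1.35], [-1.78, 2.02], [-1.46, 1.47], [-3.14, 3.14]. Speed limits (rad/s): [2.39, 2.39, 3.01, 3.14, 3.14, 3.14].

### API

Orientations are given as [roll, pitch, yaw] about the fixed x, y, z axes, in that order (R = Rz(yaw) Ry(pitch) Rx(roll)).
In Python, from workcell import ctrl gives the robot as it stands.
- The arm moves only by the tool arm_command, never from a script. Its argument "increments" is a list of rows, each an object of numbers: "x", "y", "z": the shift along the tool's x, y, z in cm; "wx", "wy", "wz": the turn, a rotation vector about the tool's x, y, z in rad; "hand": the opening, from 0 (shut) to 1 (fully open). A call has exactly 8 rows; each row is the pose to reach, as a shift and turn from the pose commanded when the call began, along the tool's axes at that moment; what a row does not reach only later rows make up. A row lasts 1/8 s, in which the tool goes at most 62.5 mm and 10.7 degrees, less where a joint would pass 70% of its speed; a pose out of reach is approached as far as the arm can. A call with a gripper value outside its range is refused whole. The fingers move at their own pace and stop on an object; the grip force is fixed at half the most. Time passes only in rows, so rows that repeat a pose let the fingers close, or fill a call up. It gives the time, the measured TCP pose, the force and the opening at its end, in the units of the state.
- ctrl.read_state(): the state, without advancing time (a new reading comes with each control period).
- ctrl.snapshot(name): name is "scene" or "top" or "wrist"; returns (picture, depth): 384x512x3 uint8, red, green, blue; 384x512 float32, m along the optical axis (not along the pixel's ray), 0 where there is no reading.
- ctrl.camera_model(name): a dict with "fovy" (degrees; the focal length in pixels is half the picture's height over the tangent of half this angle, whatever the lens; pixels are square), "cx", "cy" (the principal point, pixels), "cam_to_world" (4x4, takes a point from camera to world coordinates). Camera axes: x right, y up, looking along -z (the intrinsics and any distortion apply to the point x, -y, -z); pixel columns grow to the right and rows downward; lengths in m; the calibration is good to about 2 mm. The wrist camera is an equidistant fisheye: a pixel r from the principal point sees the ray r / f radians off the axis. A picture is of the moment at which its call begins: read the wrist's pose just before it. camera_model takes no time and is no camera call; for the wrist camera it gives the pose at the moment of the call.
- ctrl.sign_off(): hands the job in, once; it reports no verdict.
The state is a dict: "t": time; "joints": joint angles; "dq": joint speeds; "joint_torque": joint torques, N m; "eef_pos": TCP position; "orientation": TCP orientation; "contact_force": force on the tool from outside, world axes, zero at the start; "moment": the same for the moment, N m; "finger_gap": finger opening in m.
Only numpy, scipy, OpenCV 4.12 (cv2) and the standard library are available. Lean on these libraries where they do the work, as an engineer would, in place of code of your own. Each camera call takes 0.05 s, during which the arm holds its last target. There are 200 camera calls.

### The job

Set up the butt joint in the welding jig: press down on the bare top of the loose steel plate that sticks out from under the jig's cover and draw it toward the fixed plate until the two edges meet with no gap. Then swing the hold-down arm by its upright knob all the way across the loose plate, to its stop, and let go. Lower onto the plate slowly, never load it with more than 25 N (pressing and pulling together), and leave the other things on the bench where they are.

Things in the scene. Friction and masses are not known exactly. Their poses are not given: they have to be found in the camera images.
- jig: Welding jig, fixed on the bench. Origin at bench height; x runs along its channel from the fixed plate (robot side) to the cover (far side), y left, z up. Bed x -130 to 180, y -65 to 110 mm, top 12 mm above the bench. Side rails 12 mm wide, inner faces at y = +-41.5 mm, top 20 mm above the bench, flush with the plates. Friction of the waxed channel about 0.45.
- plate: Loose flat steel plate 130 (x) x 80 (y) x 8 mm, 0.5 to 0.8 kg, on the bed between the rails. Its far part is under the cover; only the robot-side end is bare (45 mm or more), its top 20 mm above the bench. Origin: centre of its underside; axes like the jig's. Rough top (friction about 0.8): under about 10 N of press the fingers may slip.
- plate_edge (a point): Middle of the top edge of the loose plate's robot-side end (the edge to butt), 65 mm from its centre; 20 mm above the bench. Axes like the plate's.
- joint_line (a point): Middle of the top edge of the fixed plate's far end, at x = -40 mm of the jig, 20 mm above the bench; axes like the jig's. The loose plate must arrive here: the gap is the x of plate_edge in this frame. The fixed plate is 80 x 80 x 8 mm, part of the jig.
- cover_edge (a point): Middle of the robot-side top edge of the jig's cover, at x = 75 mm of the jig, 26 mm above the bench. The cover is 3 mm thick, 107 mm wide, runs 105 mm farther (+x) and lies 3 mm above the loose plate.
- hold_arm (a joint): Angle of the hold-down arm (rad) about the vertical axis at pivot. 0: open, beside the left rail, pointing to the jig's -x (toward the robot); grows anticlockwise seen from above; 1.57: its stop, pointing to the jig's -y across the loose plate. Starts at 0 to 0.25. Stiff hinge, stays where left (about 1.5 N at the knob).
- pivot (a point): On the pivot axis of the hold-down arm, at the underside of the arm: 20 mm x, 85 mm y of the jig, 24 mm above the bench. The arm is a flat bar 22 mm wide and 10 mm thick, it passes 4 mm above the plates (a soft foot fills that gap).
- knob (a point): Upright black cylindrical knob on the hold-down arm, 100 mm from the pivot axis, 18 mm across and 40 mm tall (34 to 74 mm above the bench). This point is on its axis, 56 mm above the bench.
- magnet: bystander: L-shaped welding magnet, 70 x 60 x 14 mm, lying on the jig's cover. Leave it alone.
- spare_plate: bystander: narrower flat steel plate 110 x 50 x 8 mm lying on the bench beside the jig (right side); not the one in the jig. Leave it alone.
- hammer: bystander: hammer lying on the bench to the left of the jig. Leave it alone.
- brush: bystander: brush lying at the right of the bench. Leave it alone.
- tube: bystander: square steel tube offcut 160 x 40 x 40 mm, right of the bench. Leave it alone.
- angle: bystander: angle-iron offcut 200 x 40 x 40 mm, left of the bench. Leave it alone.
- jar: bystander: glass jar, 60 mm across, 80 mm tall, left of the bench. Leave it alone.
Things that resemble listed ones, but are neither listed nor needed, are in the scene too. Leave any blue look-alike of the plate alone.

How it is judged:
By the outcome, as a careful person would: the job done as asked, in the order asked, and still so for the second after the job is handed in, with the robot touching nothing.
It also fails if it takes over 64 s, if anything falls off the work surface, if the arm or the gripper's body presses on something with over 40 N, if the wrist force passes 120 N, or if a joint passes its speed limit or range.

## Working session

There is one attempt and no reset: what is moved stays moved. The work goes in short steps, Python scripts to look and compute and a tool call to move; the robot and the scene stay as the last step left them, time stands still between calls to the robot, and variables do not carry over. Pictures are saved under pics/ and viewed, on a budget of 10 in all, crops included, one or two more only if the job needs it, and the job is handed in when it is done.

Besides the shell and the picture viewer there is one more tool, called after ">>>" as name(argument=value, ...) on one line, values as JSON. arm_command: Moves the arm, as the interface text tells. Its arguments: {"type":"object","properties":{"increments":{"type":"array","items":{"type":"object","properties":{"x":{"type":"number"},"y":{"type":"number"},"z":{"type":"number"},"wx":{"type":"number"},"wy":{"type":"number"},"wz":{"type":"number"},"hand":{"type":"number"}}}}},"required":["increments"]}

```bash
mkdir -p pics
cat > h.py <<'E'
import numpy as np, cv2
from workcell import ctrl
def snap(name,tag):
    m=ctrl.camera_model(name); p,d=ctrl.snapshot(name)
    np.savez(f'pics/{tag}.npz',p=p,d=d,**{k:np.array(v) for k,v in m.items()})
    cv2.imwrite(f'pics/{tag}.png',p[:,:,::-1]); return p,d,m
def load(tag):
    z=np.load(f'pics/{tag}.npz'); return z['p'],z['d'],{k:z[k] for k in('fovy','cx','cy','cam_to_world')}
def ray(m,u,v,fish=False):
    f=192/np.tan(np.radians(float(m['fovy']))/2); x=u-float(m['cx']); y=v-float(m['cy'])
    if fish:
        r=np.hypot(x,y); t=r/f; s=np.sin(t)/max(r,1e-9); d=np.array([x*s,-y*s,-np.cos(t)])
    else: d=np.array([x/f,-y/f,-1.])
    T=np.array(m['cam_to_world']); return T[:3,3],T[:3,:3]@d
def onz(m,u,v,z,fish=False):
    o,d=ray(m,u,v,fish); return o+d*(z-o[2])/d[2]
E
python3 - <<'E'
from h import *
s=ctrl.read_state(); print(s)
for n in('top','scene'):
    p,d,m=snap(n,n+'0'); print({k:(v if k!='cam_to_world' else np.round(v,3).tolist()) for k,v in m.items()}, (d>0).mean())
E
```

```text
{'t': 0.0, 'joints': array([ 1.17099797e+00,  1.26366077e-01, -4.06036043e-02,  1.40539911e+00,
        1.70431385e-06,  1.57080487e+00]), 'dq': array([ 0.00018107,  0.00077312, -0.0004957 , -0.00045856,  0.00080791,
       -0.00216216]), 'joint_torque': array([ 1.55710113e-03, -4.35913503e+01,  3.52925134e+01,  1.71454169e-02,
        1.80695115e-04, -5.11689635e-06]), 'eef_pos': array([0.20419681, 0.48324376, 0.24453777]), 'orientation': array([-3.14002019e+00, -1.69088087e-06,  2.74178575e+00]), 'contact_force': array([-0.52114065,  0.36813347, -0.4056522 ]), 'moment': array([-0.00149709, -0.05567236, -0.04271306]), 'finger_gap': 0.08529850112199262}
{'fovy': 55.676672188671375, 'cx': 255.42537041455375, 'cy': 194.38066135493696, 'cam_to_world': [[0.018, 0.998, -0.057, 0.499], [-1.0, 0.019, 0.007, -0.017], [0.008, 0.057, 0.998, 1.08], [0.0, 0.0, 0.0, 1.0]]} 0.995819091796875
{'fovy': 56.71405338463589, 'cx': 254.7934042556375, 'cy': 188.70981530922006, 'cam_to_world': [[-0.08, -0.861, 0.502, 1.073], [0.997, -0.065, 0.047, 0.046], [-0.008, 0.504, 0.864, 0.97], [0.0, 0.0, 0.0, 1.0]]} 0.9959920247395834
```

View pics/top0.png

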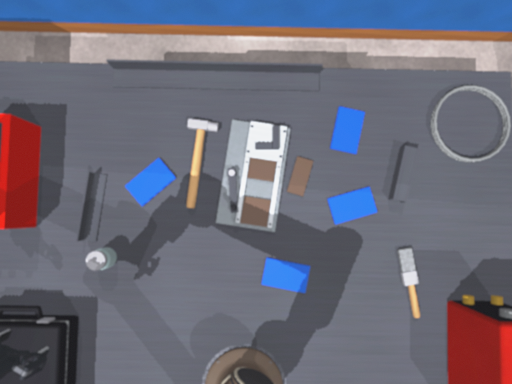

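View pics/scene0.png

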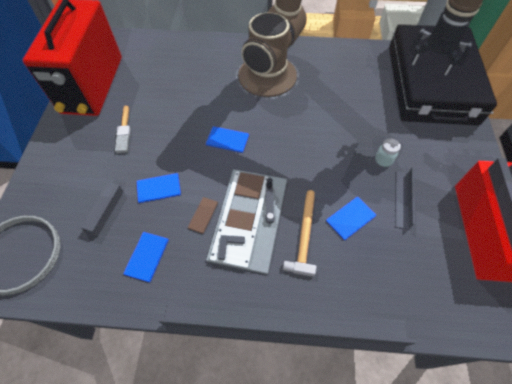

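Top view: the jig is centred at about (255,175). The fixed brown plate is at (256,211), the loose one at (262,168) and the spare at (300,175). The white pivot is at (232,172) and the black knob at about (234,207). The scene view agrees. Next I'll enlarge the jig.

Run:
```python
from h import *
p,d,m=load('top0')
c=cv2.resize(p[110:240,205:320],None,fx=4.5,fy=4.5,interpolation=cv2.INTER_CUBIC)
cv2.imwrite('pics/crop0.png',c[:,:,::-1])
hsv=cv2.cvtColor(p,cv2.COLOR_RGB2HSV)
k=((hsv[...,0]<18)&(hsv[...,1]>70)&(hsv[...,2]<160)).astype(np.uint8); k[:,:210]=0;k[:110]=0;k[240:]=0;k[:,325:]=0
n,l,st,ce=cv2.connectedComponentsWithStats(k)
for i in range(1,n):
    if st[i,4]>80:
        r=cv2.minAreaRect(np.argwhere(l==i)[:,::-1].astype(np.float32)); b=cv2.boxPoints(r)
        print(st[i],[np.round(onz(m,u,v,.02)[:2],4).tolist() for u,v in b], np.round(b,1).tolist())
```

```text
[295 158  17  23 198] [[0.6144, -0.1311], [0.6703, -0.1471], [0.659, -0.1872], [0.6031, -0.1711]] [[292.20001220703125, 176.10000610351562], [297.79998779296875, 157.3000030517578], [311.3999938964844, 161.39999389648438], [305.70001220703125, 180.1999969482422]]
[245 198  24  14  91] [[0.5429, 0.008], [0.5677, -0.0037], [0.5356, -0.0709], [0.5109, -0.0591]] [[244.1999969482422, 199.60000610351562], [248.39999389648438, 191.1999969482422], [271.20001220703125, 202.60000610351562], [267.0, 211.0]]
```

View pics/crop0.png

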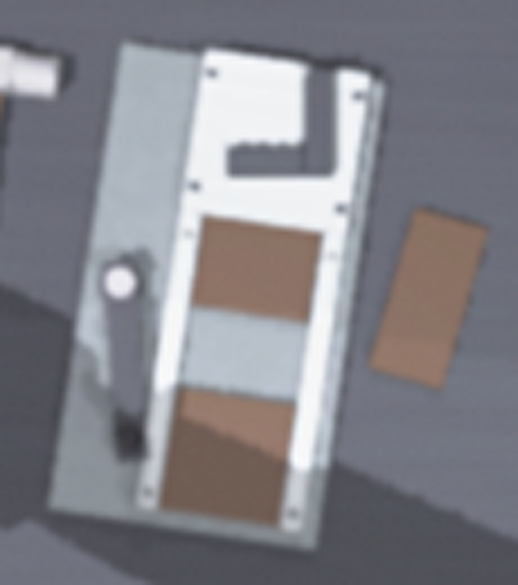

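The crop shows the loose plate's near edge running (192,305)–(308,322), the fixed plate's far edge (178,388)–(297,405), the cover edge at about (202,215)–(322,235), the pivot at (120,282) and the knob at (129,440).

Run:
```python
from h import *
p,d,m=load('top0')
def P(u,v,z): return onz(m,(u+.5)/4.5-.5+205,(v+.5)/4.5-.5+110,z)[:2]
fa,fb=P(178,388,.02),P(297,405,.02); na,nb=P(160,508,.02),P(283,525,.02)
la,lb=P(192,305,.02),P(308,322,.02); ca,cb=P(202,215,.026),P(322,235,.026)
J=(fa+fb)/2; N=(na+nb)/2; L=(la+lb)/2; C=(ca+cb)/2
for n,v in dict(J=J,N=N,L=L,C=C,pivtop=P(120,282,.04),knob=P(129,432,.074)).items(): print(n,np.round(v,4))
print('lens',np.linalg.norm(J-N),np.linalg.norm(C-J),np.linalg.norm(fa-fb),'gap',np.linalg.norm(L-J))
for a,b in((N,J),(J,C),(J,L)): print('yaw',np.arctan2(*(b-a)[::-1]))
for a,b in((fb,fa),(lb,la),(cb,ca)): print('yaw y',np.arctan2(*(b-a)[::-1])-np.pi/2)
bc=[P(*q,.012) for q in((125,42),(50,505),(315,550),(385,80))]
print(np.round(bc,4), [np.arctan2(*(a-b)[::-1]) for a,b in((bc[0],bc[1]),(bc[3],bc[2]))])
# depth at spots
for u,v in((250,265),(250,420),(129,440),(120,282)):
    c,r=int(u/4.5+205),int(v/4.5+110); x=d[r-1:r+2,c-1:c+2]; o,dr=ray(m,c,r); print(u,v,np.round(o[2]+dr[2]*x.ravel(),3))
```

```text
J [ 0.5491 -0.0303]
N [ 0.4713 -0.0214]
L [ 0.6034 -0.0375]
C [ 0.6606 -0.0442]
pivtop [0.62   0.0463]
knob [0.5235 0.0367]
lens 0.07832099482177018 0.11230625575424474 0.07800790161670451 gap 0.05469360248156571
yaw -0.11439835413574437
yaw -0.12335823423409432
yaw -0.13130608443369549
yaw y -0.12335058672291699
yaw y -0.12697645926871304
yaw y -0.14675525599811978
[[ 0.7829  0.0482]
 [ 0.4766  0.0903]
 [ 0.4505 -0.0827]
 [ 0.7609 -0.1242]] [np.float64(-0.1365456691319929), np.float64(-0.13315515499726827)]
250 265 [1.08  0.018 0.022 0.021 0.019 0.021 0.024 0.023 0.02 ]
250 420 [0.021 0.018 0.018 0.024 0.018 0.019 0.019 0.021 0.022]
129 440 [0.073 0.071 0.073 0.074 0.071 0.075 0.075 0.072 0.077]
120 282 [0.041 0.037 0.039 0.037 0.038 0.036 0.04  0.037 0.042]
```

>>> arm_command(increments=[{"x": -3, "y": -1.6, "wz": -0.03, "hand": 0}, {"x": -8.4, "y": -4.5, "wz": -0.07, "hand": 0}, {"x": -13.8, "y": -7.3, "wz": -0.11, "hand": 0}, {"x": -19.2, "y": -10.2, "wz": -0.15, "hand": 0}, {"x": -24.6, "y": -13.1, "wz": -0.19, "hand": 0}, {"x": -30, "y": -16, "wz": -0.23, "hand": 0}, {"x": -35.4, "y": -18.8, "wz": -0.27, "hand": 0}, {"x": -40, "y": -21.3, "wz": -0.27, "hand": 0}])

```text
validation failed for argument at $.in...
```

>>> arm_command(increments=[{"x": -3.0, "y": -1.6, "z": 0.0, "wx": 0.0, "wy": 0.0, "wz": -0.03, "hand": 0.0}, {"x": -8.4, "y": -4.5, "z": 0.0, "wx": 0.0, "wy": 0.0, "wz": -0.07, "hand": 0.0}, {"x": -13.8, "y": -7.3, "z": 0.0, "wx": 0.0, "wy": 0.0, "wz": -0.11, "hand": 0.0}, {"x": -19.2, "y": -10.2, "z": 0.0, "wx": 0.0, "wy": 0.0, "wz": -0.15, "hand": 0.0}, {"x": -24.6, "y": -13.1, "z": 0.0, "wx": 0.0, "wy": 0.0, "wz": -0.19, "hand": 0.0}, {"x": -30.0, "y": -16.0, "z": 0.0, "wx": 0.0, "wy": 0.0, "wz": -0.23, "hand": 0.0}, {"x": -35.4, "y": -18.8, "z": 0.0, "wx": 0.0, "wy": 0.0, "wz": -0.27, "hand": 0.0}, {"x": -40.0, "y": -21.3, "z": 0.0, "wx": 0.0, "wy": 0.0, "wz": -0.27, "hand": 0.0}])

```text
t: 1.1
eef_pos: [0.4908, 0.1297, 0.245]
orientation: [-3.141, -0.0, 3.011]
contact_force: [0.7, 1.6, 0.4]
finger_gap: 0.0005
```

>>> arm_command(increments=[{"x": -3.0, "y": -3.3, "z": 1.0, "wx": 0.0, "wy": 0.0, "wz": 0.0, "hand": 0.0}, {"x": -6.5, "y": -7.2, "z": 3.0, "wx": 0.0, "wy": 0.0, "wz": 0.0, "hand": 0.0}, {"x": -9.5, "y": -10.5, "z": 5.0, "wx": 0.0, "wy": 0.0, "wz": 0.0, "hand": 0.0}, {"x": -12.0, "y": -13.4, "z": 6.5, "wx": 0.0, "wy": 0.0, "wz": 0.0, "hand": 0.0}, {"x": -12.9, "y": -14.4, "z": 7.0, "wx": 0.0, "wy": 0.0, "wz": 0.0, "hand": 0.0}, {"x": -12.9, "y": -14.4, "z": 7.0, "wx": 0.0, "wy": 0.0, "wz": 0.0, "hand": 0.0}, {"x": -12.9, "y": -14.4, "z": 7.0, "wx": 0.0, "wy": 0.0, "wz": 0.0, "hand": 0.0}, {"x": -12.9, "y": -14.4, "z": 7.0, "wx": 0.0, "wy": 0.0, "wz": 0.0, "hand": 0.0}])

```text
t: 2.1
eef_pos: [0.599, -0.0267, 0.1762]
orientation: [3.141, 0.001, 3.013]
contact_force: [1.0, -0.4, 0.1]
finger_gap: 0.0001
```

Run:
```python
from h import *
s=ctrl.read_state(); print(s['t'],s['eef_pos'],s['orientation'],s['joints'],s['contact_force'])
p,d,m=snap('wrist','w0'); print(m['fovy'],m['cx'],m['cy'],np.round(m['cam_to_world'],3).tolist())
cv2.imwrite('pics/w0b.png',cv2.resize(p,(800,600),interpolation=cv2.INTER_CUBIC)[:,:,::-1])
```

```text
2.1 [ 0.59900117 -0.02674054  0.17623068] [3.14131805e+00 1.17862808e-03 3.01325931e+00] [-4.46945062e-02  2.73364538e-01 -9.05266585e-03  1.28718167e+00
  1.75180117e-04  8.36387775e-02] [ 0.99446136 -0.40232113  0.05853746]
65.70646984690485 252.6050741945575 187.83717726995673 [[0.128, -0.938, -0.323, 0.516], [0.992, 0.121, 0.041, -0.016], [0.001, -0.326, 0.945, 0.306], [0.0, 0.0, 0.0, 1.0]]
```

View pics/w0b.png

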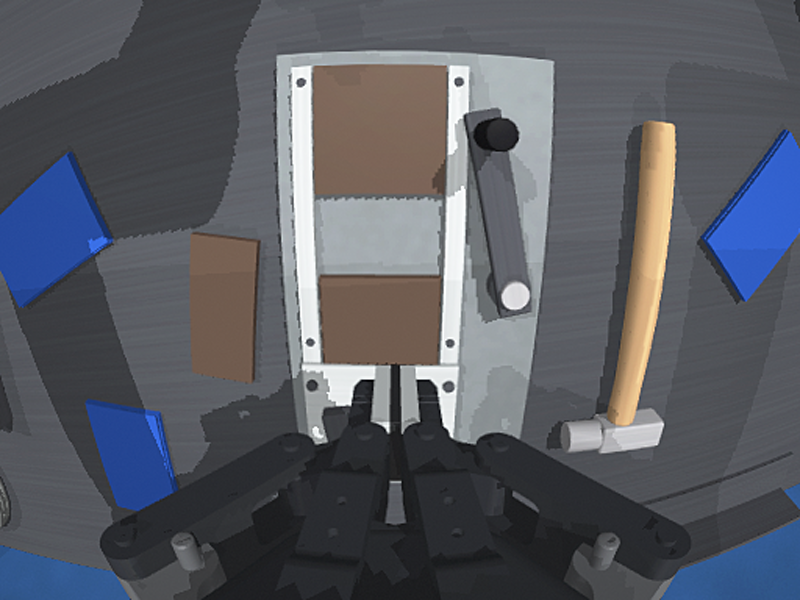

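The wrist view is clear. The fixed far edge is at about (316,196)–(443,197), the loose near edge at (320,276)–(440,275) and the cover edge at y≈365. The knob top is at (497,134) and the pivot at (515,295).

Run:
```python
from h import *
p,d,m=load('w0')
def P(u,v,z): return onz(m,(u+.5)/1.5625-.5,(v+.5)/1.5625-.5,z,True)[:2]
g=p.astype(float).mean(2)
for col in(345,380,415):
    c=int(col/1.5625); print(col,[int(x) for x in g[115:135,c]],[int(x) for x in g[168:184,c]],[int(x) for x in g[225:240,c]])
J=(P(316,196,.02)+P(443,197,.02))/2; L=(P(320,276,.02)+P(440,275,.02))/2; N=(P(313,65,.02)+P(447,66,.02))/2
C=(P(303,365,.026)+P(460,364,.026))/2
K=P(497,131,.074); V=P(515,295,.040)
for n,v in dict(J=J,N=N,L=L,C=C,K=K,V=V).items(): print(n,np.round(v,4))
print(np.linalg.norm(J-N),np.linalg.norm(L-J),np.linalg.norm(C-J),np.linalg.norm(K-V))
for a,b in((N,J),(J,C),(N,C),(V,K)): print('yaw',np.arctan2(*(b-a)[::-1]))
```

```text
345 [103, 102, 103, 103, 103, 103, 102, 103, 102, 101, 95, 138, 168, 172, 176, 174, 173, 174, 172, 173] [170, 162, 158, 158, 159, 162, 168, 128, 71, 75, 98, 103, 101, 102, 102, 97] [95, 95, 93, 95, 95, 93, 89, 98, 166, 218, 241, 235, 234, 232, 232]
380 [104, 104, 103, 102, 103, 104, 103, 103, 103, 100, 99, 91, 148, 174, 172, 172, 170, 171, 169, 169] [159, 160, 162, 162, 163, 165, 170, 139, 83, 68, 95, 104, 103, 97, 94, 93] [94, 94, 94, 94, 95, 94, 95, 92, 97, 170, 166, 164, 164, 164, 164]
415 [103, 103, 103, 104, 103, 104, 103, 104, 104, 100, 93, 150, 157, 170, 171, 169, 169, 169, 170, 170] [173, 165, 162, 163, 163, 164, 170, 139, 84, 68, 97, 104, 97, 94, 94, 95] [94, 94, 94, 95, 93, 94, 94, 90, 100, 175, 183, 152, 153, 154, 155]
J [ 0.5495 -0.0298]
N [ 0.4685 -0.0188]
L [ 0.6002 -0.0365]
C [ 0.6614 -0.0441]
K [0.5172 0.0351]
V [0.6174 0.0461]
0.08174784951988463 0.05121354683965166 0.11287025731810726 0.10082306045915651
yaw -0.13517045785963316
yaw -0.1263707667158611
yaw -0.13006700535523008
yaw -3.0323976911104653
```

>>> arm_command(increments=[{"x": -1.0, "y": -0.3, "z": 1.0, "wx": 0.0, "wy": 0.0, "wz": 0.0, "hand": 0.0}, {"x": -2.2, "y": -0.7, "z": 3.5, "wx": 0.0, "wy": 0.0, "wz": 0.0, "hand": 0.0}, {"x": -3.3, "y": -1.0, "z": 6.5, "wx": 0.0, "wy": 0.0, "wz": 0.0, "hand": 0.0}, {"x": -3.3, "y": -1.0, "z": 9.0, "wx": 0.0, "wy": 0.0, "wz": 0.0, "hand": 0.0}, {"x": -3.3, "y": -1.0, "z": 11.0, "wx": 0.0, "wy": 0.0, "wz": 0.0, "hand": 0.0}, {"x": -3.3, "y": -1.0, "z": 12.4, "wx": 0.0, "wy": 0.0, "wz": 0.0, "hand": 0.0}, {"x": -3.3, "y": -1.0, "z": 13.0, "wx": 0.0, "wy": 0.0, "wz": 0.0, "hand": 0.0}, {"x": -3.3, "y": -1.0, "z": 13.0, "wx": 0.0, "wy": 0.0, "wz": 0.0, "hand": 0.0}])

```text
t: 3.15
eef_pos: [0.6307, -0.042, 0.0452]
orientation: [-3.142, -0.0, 3.012]
contact_force: [0.7, 0.7, 0.4]
finger_gap: -0.0
```

Run:
```python
from h import *
s=ctrl.read_state(); print(s['t'],s['eef_pos'],s['orientation'],s['contact_force'])
```

```text
3.15 [ 0.63065882 -0.041954    0.04521553] [-3.14157118e+00 -1.46899303e-04  3.01187623e+00] [0.70845136 0.70931435 0.37092154]
```

>>> arm_command(increments=[{"x": 0.0, "y": 0.0, "z": 0.15, "wx": 0.0, "wy": 0.0, "wz": 0.0, "hand": 0.0}, {"x": 0.0, "y": 0.0, "z": 0.3, "wx": 0.0, "wy": 0.0, "wz": 0.0, "hand": 0.0}, {"x": 0.0, "y": 0.0, "z": 0.45, "wx": 0.0, "wy": 0.0, "wz": 0.0, "hand": 0.0}, {"x": 0.0, "y": 0.0, "z": 0.58, "wx": 0.0, "wy": 0.0, "wz": 0.0, "hand": 0.0}, {"x": 0.0, "y": 0.0, "z": 0.68, "wx": 0.0, "wy": 0.0, "wz": 0.0, "hand": 0.0}, {"x": 0.0, "y": 0.0, "z": 0.76, "wx": 0.0, "wy": 0.0, "wz": 0.0, "hand": 0.0}, {"x": 0.0, "y": 0.0, "z": 0.82, "wx": 0.0, "wy": 0.0, "wz": 0.0, "hand": 0.0}, {"x": 0.0, "y": 0.0, "z": 0.86, "wx": 0.0, "wy": 0.0, "wz": 0.0, "hand": 0.0}])

```text
t: 4.15
eef_pos: [0.6306, -0.042, 0.0366]
orientation: [-3.142, -0.0, 3.012]
contact_force: [0.3, 0.4, 0.4]
finger_gap: -0.0003
```

>>> arm_command(increments=[{"x": 0.0, "y": 0.0, "z": 0.02, "wx": 0.0, "wy": 0.0, "wz": 0.0, "hand": 0.0}, {"x": 0.0, "y": 0.0, "z": 0.04, "wx": 0.0, "wy": 0.0, "wz": 0.0, "hand": 0.0}, {"x": 0.0, "y": 0.0, "z": 0.06, "wx": 0.0, "wy": 0.0, "wz": 0.0, "hand": 0.0}, {"x": 0.0, "y": 0.0, "z": 0.08, "wx": 0.0, "wy": 0.0, "wz": 0.0, "hand": 0.0}, {"x": 0.0, "y": 0.0, "z": 0.1, "wx": 0.0, "wy": 0.0, "wz": 0.0, "hand": 0.0}, {"x": 0.0, "y": 0.0, "z": 0.12, "wx": 0.0, "wy": 0.0, "wz": 0.0, "hand": 0.0}, {"x": 0.0, "y": 0.0, "z": 0.13, "wx": 0.0, "wy": 0.0, "wz": 0.0, "hand": 0.0}, {"x": 0.0, "y": 0.0, "z": 0.13, "wx": 0.0, "wy": 0.0, "wz": 0.0, "hand": 0.0}])

```text
t: 5.15
eef_pos: [0.6306, -0.042, 0.0354]
orientation: [-3.142, 0.0, 3.012]
contact_force: [0.1, -0.0, 0.2]
finger_gap: 0.0001
```

>>> arm_command(increments=[{"x": 0.0, "y": 0.0, "z": 0.02, "wx": 0.0, "wy": 0.0, "wz": 0.0, "hand": 0.0}, {"x": 0.0, "y": 0.0, "z": 0.04, "wx": 0.0, "wy": 0.0, "wz": 0.0, "hand": 0.0}, {"x": 0.0, "y": 0.0, "z": 0.06, "wx": 0.0, "wy": 0.0, "wz": 0.0, "hand": 0.0}, {"x": 0.0, "y": 0.0, "z": 0.08, "wx": 0.0, "wy": 0.0, "wz": 0.0, "hand": 0.0}, {"x": 0.0, "y": 0.0, "z": 0.1, "wx": 0.0, "wy": 0.0, "wz": 0.0, "hand": 0.0}, {"x": 0.0, "y": 0.0, "z": 0.12, "wx": 0.0, "wy": 0.0, "wz": 0.0, "hand": 0.0}, {"x": 0.0, "y": 0.0, "z": 0.14, "wx": 0.0, "wy": 0.0, "wz": 0.0, "hand": 0.0}, {"x": 0.0, "y": 0.0, "z": 0.15, "wx": 0.0, "wy": 0.0, "wz": 0.0, "hand": 0.0}])

```text
t: 6.15
eef_pos: [0.6306, -0.042, 0.0341]
orientation: [-3.142, 0.0, 3.012]
contact_force: [-1.9, -0.6, 2.8]
finger_gap: -0.0001
```

>>> arm_command(increments=[{"x": 0.0, "y": 0.0, "z": 0.01, "wx": 0.0, "wy": 0.0, "wz": 0.0, "hand": 0.0}, {"x": 0.0, "y": 0.0, "z": 0.02, "wx": 0.0, "wy": 0.0, "wz": 0.0, "hand": 0.0}, {"x": 0.0, "y": 0.0, "z": 0.03, "wx": 0.0, "wy": 0.0, "wz": 0.0, "hand": 0.0}, {"x": 0.0, "y": 0.0, "z": 0.04, "wx": 0.0, "wy": 0.0, "wz": 0.0, "hand": 0.0}, {"x": 0.0, "y": 0.0, "z": 0.05, "wx": 0.0, "wy": 0.0, "wz": 0.0, "hand": 0.0}, {"x": 0.0, "y": 0.0, "z": 0.05, "wx": 0.0, "wy": 0.0, "wz": 0.0, "hand": 0.0}, {"x": 0.0, "y": 0.0, "z": 0.05, "wx": 0.0, "wy": 0.0, "wz": 0.0, "hand": 0.0}, {"x": 0.0, "y": 0.0, "z": 0.05, "wx": 0.0, "wy": 0.0, "wz": 0.0, "hand": 0.0}])

```text
t: 7.15
eef_pos: [0.6306, -0.042, 0.0341]
orientation: [3.142, 0.0, 3.012]
contact_force: [-3.5, 0.1, 6.2]
finger_gap: -0.0002
```

>>> arm_command(increments=[{"x": 0.03, "y": 0.0, "z": 0.02, "wx": 0.0, "wy": 0.0, "wz": 0.0, "hand": 0.0}, {"x": 0.05, "y": 0.0, "z": 0.03, "wx": 0.0, "wy": 0.0, "wz": 0.0, "hand": 0.0}, {"x": 0.08, "y": 0.0, "z": 0.05, "wx": 0.0, "wy": 0.0, "wz": 0.0, "hand": 0.0}, {"x": 0.1, "y": 0.0, "z": 0.06, "wx": 0.0, "wy": 0.0, "wz": 0.0, "hand": 0.0}, {"x": 0.12, "y": 0.0, "z": 0.08, "wx": 0.0, "wy": 0.0, "wz": 0.0, "hand": 0.0}, {"x": 0.15, "y": 0.0, "z": 0.1, "wx": 0.0, "wy": 0.0, "wz": 0.0, "hand": 0.0}, {"x": 0.15, "y": 0.0, "z": 0.1, "wx": 0.0, "wy": 0.0, "wz": 0.0, "hand": 0.0}, {"x": 0.15, "y": 0.0, "z": 0.1, "wx": 0.0, "wy": 0.0, "wz": 0.0, "hand": 0.0}])

```text
t: 8.15
eef_pos: [0.6305, -0.042, 0.034]
orientation: [3.142, 0.004, 3.012]
contact_force: [-0.7, -0.2, 9.5]
finger_gap: -0.0003
```

>>> arm_command(increments=[{"x": 0.04, "y": 0.0, "z": 0.02, "wx": 0.0, "wy": 0.0, "wz": 0.0, "hand": 0.0}, {"x": 0.08, "y": 0.0, "z": 0.04, "wx": 0.0, "wy": 0.0, "wz": 0.0, "hand": 0.0}, {"x": 0.12, "y": 0.0, "z": 0.06, "wx": 0.0, "wy": 0.0, "wz": 0.0, "hand": 0.0}, {"x": 0.16, "y": 0.0, "z": 0.08, "wx": 0.0, "wy": 0.0, "wz": 0.0, "hand": 0.0}, {"x": 0.2, "y": 0.0, "z": 0.1, "wx": 0.0, "wy": 0.0, "wz": 0.0, "hand": 0.0}, {"x": 0.25, "y": 0.0, "z": 0.12, "wx": 0.0, "wy": 0.0, "wz": 0.0, "hand": 0.0}, {"x": 0.25, "y": 0.0, "z": 0.12, "wx": 0.0, "wy": 0.0, "wz": 0.0, "hand": 0.0}, {"x": 0.25, "y": 0.0, "z": 0.12, "wx": 0.0, "wy": 0.0, "wz": 0.0, "hand": 0.0}])

```text
t: 9.15
eef_pos: [0.6304, -0.042, 0.0341]
orientation: [3.142, 0.008, 3.012]
contact_force: [4.5, -0.8, 9.7]
finger_gap: -0.0001
```

>>> arm_command(increments=[{"x": 0.04, "y": 0.0, "z": 0.03, "wx": 0.0, "wy": 0.0, "wz": 0.0, "hand": 0.0}, {"x": 0.08, "y": 0.0, "z": 0.06, "wx": 0.0, "wy": 0.0, "wz": 0.0, "hand": 0.0}, {"x": 0.12, "y": 0.0, "z": 0.09, "wx": 0.0, "wy": 0.0, "wz": 0.0, "hand": 0.0}, {"x": 0.16, "y": 0.0, "z": 0.12, "wx": 0.0, "wy": 0.0, "wz": 0.0, "hand": 0.0}, {"x": 0.2, "y": 0.0, "z": 0.15, "wx": 0.0, "wy": 0.0, "wz": 0.0, "hand": 0.0}, {"x": 0.25, "y": 0.0, "z": 0.16, "wx": 0.0, "wy": 0.0, "wz": 0.0, "hand": 0.0}, {"x": 0.25, "y": 0.0, "z": 0.16, "wx": 0.0, "wy": 0.0, "wz": 0.0, "hand": 0.0}, {"x": 0.25, "y": 0.0, "z": 0.16, "wx": 0.0, "wy": 0.0, "wz": 0.0, "hand": 0.0}])

```text
t: 10.15
eef_pos: [0.6303, -0.0419, 0.034]
orientation: [3.142, 0.014, 3.012]
contact_force: [7.8, -1.4, 13.8]
finger_gap: 0.0001
```

>>> arm_command(increments=[{"x": 0.1, "y": 0.0, "z": 0.02, "wx": 0.0, "wy": 0.0, "wz": 0.0, "hand": 0.0}, {"x": 0.2, "y": 0.0, "z": 0.03, "wx": 0.0, "wy": 0.0, "wz": 0.0, "hand": 0.0}, {"x": 0.3, "y": 0.0, "z": 0.03, "wx": 0.0, "wy": 0.0, "wz": 0.0, "hand": 0.0}, {"x": 0.4, "y": 0.0, "z": 0.03, "wx": 0.0, "wy": 0.0, "wz": 0.0, "hand": 0.0}, {"x": 0.5, "y": 0.0, "z": 0.03, "wx": 0.0, "wy": 0.0, "wz": 0.0, "hand": 0.0}, {"x": 0.6, "y": 0.0, "z": 0.03, "wx": 0.0, "wy": 0.0, "wz": 0.0, "hand": 0.0}, {"x": 0.7, "y": 0.0, "z": 0.03, "wx": 0.0, "wy": 0.0, "wz": 0.0, "hand": 0.0}, {"x": 0.8, "y": 0.0, "z": 0.03, "wx": 0.0, "wy": 0.0, "wz": 0.0, "hand": 0.0}])

```text
t: 11.15
eef_pos: [0.6228, -0.0407, 0.0341]
orientation: [3.141, 0.015, 3.012]
contact_force: [9.9, -1.2, 14.4]
finger_gap: -0.0001
```

Run:
```python
from h import *
s=ctrl.read_state(); print(s['t'],s['eef_pos'],s['orientation'],s['contact_force'])
p,d,m=snap('wrist','w1')
# loose near edge row along column where plate is
g=p.astype(float).mean(2)
for c in(221,243,265):
    col=g[:,c]; print([int(x) for x in col[115:200]])
```

```text
11.15 [ 0.62281734 -0.04074688  0.03405545] [3.14108719 0.01456673 3.01167722] [ 9.94880353 -1.1518518  14.44293779]
[151, 150, 151, 151, 150, 151, 151, 151, 151, 150, 148, 149, 149, 149, 149, 149, 149, 149, 148, 148, 147, 150, 149, 149, 148, 149, 149, 149, 148, 149, 148, 148, 148, 148, 148, 147, 148, 148, 148, 148, 148, 148, 147, 147, 148, 147, 150, 150, 149, 150, 150, 149, 151, 150, 150, 150, 151, 150, 149, 149, 149, 150, 149, 149, 150, 150, 149, 149, 149, 149, 148, 149, 148, 147, 149, 152, 140, 87, 59, 65, 65, 62, 77, 88, 87]
[150, 149, 149, 148, 148, 146, 148, 147, 146, 146, 147, 146, 146, 147, 147, 146, 146, 147, 147, 147, 148, 147, 149, 148, 149, 149, 149, 149, 148, 149, 148, 149, 148, 148, 148, 148, 148, 148, 148, 148, 148, 149, 150, 150, 150, 149, 151, 151, 151, 150, 150, 150, 149, 149, 148, 148, 148, 149, 149, 150, 149, 151, 151, 150, 151, 151, 151, 152, 149, 149, 150, 149, 148, 148, 147, 150, 159, 102, 56, 63, 65, 62, 72, 85, 88]
[152, 160, 159, 158, 159, 160, 160, 160, 161, 159, 159, 149, 147, 148, 147, 148, 149, 148, 150, 148, 149, 149, 150, 150, 149, 150, 148, 150, 150, 150, 149, 149, 150, 149, 149, 149, 149, 150, 149, 149, 150, 149, 150, 149, 150, 150, 151, 150, 151, 150, 150, 149, 149, 150, 150, 150, 150, 151, 149, 149, 149, 149, 149, 149, 149, 149, 149, 149, 148, 148, 149, 148, 147, 147, 148, 149, 157, 100, 58, 63, 65, 63, 72, 84, 88]
```

```bash
cat >> h.py <<'E'
J=np.array([.5495,-.0300]); ex=np.array([np.cos(.13),-np.sin(.13)])
def along(m,u,v,z=.02): return float((onz(m,u,v,z,True)[:2]-J)@ex*1000)
E
python3 - <<'E'
from h import *
for tag,r in(('w0',178),('w1',197.3)):
    p,d,m=load(tag); print(tag,[round(along(m,c,r),1) for c in(221,243,265)])
E
```

```text
w0 [53.2, 53.2, 53.1]
w1 [45.3, 45.2, 45.3]
```

>>> arm_command(increments=[{"x": 0.12, "y": 0.0, "z": 0.0, "wx": 0.0, "wy": 0.0, "wz": 0.0, "hand": 0.0}, {"x": 0.25, "y": 0.0, "z": 0.0, "wx": 0.0, "wy": 0.0, "wz": 0.0, "hand": 0.0}, {"x": 0.4, "y": 0.0, "z": 0.0, "wx": 0.0, "wy": 0.0, "wz": 0.0, "hand": 0.0}, {"x": 0.55, "y": 0.0, "z": 0.0, "wx": 0.0, "wy": 0.0, "wz": 0.0, "hand": 0.0}, {"x": 0.7, "y": 0.0, "z": 0.0, "wx": 0.0, "wy": 0.0, "wz": 0.0, "hand": 0.0}, {"x": 0.85, "y": 0.0, "z": 0.0, "wx": 0.0, "wy": 0.0, "wz": 0.0, "hand": 0.0}, {"x": 1.0, "y": 0.0, "z": 0.0, "wx": 0.0, "wy": 0.0, "wz": 0.0, "hand": 0.0}, {"x": 1.1, "y": 0.0, "z": 0.0, "wx": 0.0, "wy": 0.0, "wz": 0.0, "hand": 0.0}])

```text
t: 12.2
eef_pos: [0.6119, -0.0393, 0.0341]
orientation: [3.141, 0.015, 3.012]
contact_force: [8.3, -2.4, 13.5]
finger_gap: 0.0003
```

>>> arm_command(increments=[{"x": 0.15, "y": 0.0, "z": 0.01, "wx": 0.0, "wy": 0.0, "wz": 0.0, "hand": 0.0}, {"x": 0.35, "y": 0.0, "z": 0.01, "wx": 0.0, "wy": 0.0, "wz": 0.0, "hand": 0.0}, {"x": 0.55, "y": 0.0, "z": 0.01, "wx": 0.0, "wy": 0.0, "wz": 0.0, "hand": 0.0}, {"x": 0.75, "y": 0.0, "z": 0.01, "wx": 0.0, "wy": 0.0, "wz": 0.0, "hand": 0.0}, {"x": 0.95, "y": 0.0, "z": 0.01, "wx": 0.0, "wy": 0.0, "wz": 0.0, "hand": 0.0}, {"x": 1.15, "y": 0.0, "z": 0.01, "wx": 0.0, "wy": 0.0, "wz": 0.0, "hand": 0.0}, {"x": 1.35, "y": 0.0, "z": 0.01, "wx": 0.0, "wy": 0.0, "wz": 0.0, "hand": 0.0}, {"x": 1.5, "y": 0.0, "z": 0.01, "wx": 0.0, "wy": 0.0, "wz": 0.0, "hand": 0.0}])

```text
t: 13.2
eef_pos: [0.5973, -0.0374, 0.034]
orientation: [3.141, 0.015, 3.012]
contact_force: [9.7, -1.7, 14.2]
finger_gap: -0.0002
```

>>> arm_command(increments=[{"x": 0.15, "y": 0.0, "z": 0.0, "wx": 0.0, "wy": 0.0, "wz": 0.0, "hand": 0.0}, {"x": 0.35, "y": 0.0, "z": 0.0, "wx": 0.0, "wy": 0.0, "wz": 0.0, "hand": 0.0}, {"x": 0.55, "y": 0.0, "z": 0.0, "wx": 0.0, "wy": 0.0, "wz": 0.0, "hand": 0.0}, {"x": 0.75, "y": 0.0, "z": 0.0, "wx": 0.0, "wy": 0.0, "wz": 0.0, "hand": 0.0}, {"x": 0.95, "y": 0.0, "z": 0.0, "wx": 0.0, "wy": 0.0, "wz": 0.0, "hand": 0.0}, {"x": 1.1, "y": 0.0, "z": 0.0, "wx": 0.0, "wy": 0.0, "wz": 0.0, "hand": 0.0}, {"x": 1.25, "y": 0.0, "z": 0.0, "wx": 0.0, "wy": 0.0, "wz": 0.0, "hand": 0.0}, {"x": 1.35, "y": 0.0, "z": 0.0, "wx": 0.0, "wy": 0.0, "wz": 0.0, "hand": 0.0}])

```text
t: 14.2
eef_pos: [0.584, -0.0356, 0.034]
orientation: [3.141, 0.015, 3.012]
contact_force: [10.0, -1.5, 15.5]
finger_gap: -0.0001
```

Run:
```python
from h import *
s=ctrl.read_state(); print(s['t'],s['eef_pos'],s['orientation'],s['contact_force'])
p,d,m=snap('wrist','w2')
g=p.astype(float).mean(2)
for c in(221,243,265): print(c,[(i,int(g[i,c]),round(along(m,c,i),1)) for i in range(198,240,1)][::1])
```

```text
14.2 [ 0.58404215 -0.0355953   0.03403482] [3.14096031 0.01519114 3.01168147] [10.03437049 -1.53577961 15.45272072]
221 [(198, 95, 6.5), (199, 96, 7.1), (200, 95, 7.7), (201, 95, 8.2), (202, 96, 8.8), (203, 95, 9.4), (204, 94, 9.9), (205, 95, 10.5), (206, 96, 11.1), (207, 95, 11.6), (208, 95, 12.2), (209, 95, 12.8), (210, 95, 13.3), (211, 96, 13.9), (212, 96, 14.5), (213, 95, 15.1), (214, 94, 15.7), (215, 94, 16.3), (216, 95, 16.8), (217, 95, 17.4), (218, 95, 18.0), (219, 95, 18.6), (220, 95, 19.2), (221, 95, 19.8), (222, 94, 20.4), (223, 95, 21.0), (224, 95, 21.6), (225, 94, 22.2), (226, 94, 22.8), (227, 93, 23.4), (228, 94, 24.0), (229, 95, 24.6), (230, 99, 25.3), (231, 99, 25.9), (232, 99, 26.5), (233, 99, 27.1), (234, 100, 27.7), (235, 105, 28.4), (236, 104, 29.0), (237, 104, 29.6), (238, 104, 30.3), (239, 104, 30.9)]
243 [(198, 94, 6.5), (199, 96, 7.1), (200, 96, 7.6), (201, 96, 8.2), (202, 96, 8.8), (203, 95, 9.3), (204, 95, 9.9), (205, 94, 10.5), (206, 94, 11.0), (207, 96, 11.6), (208, 96, 12.2), (209, 95, 12.7), (210, 96, 13.3), (211, 94, 13.9), (212, 95, 14.5), (213, 95, 15.
[... 469 characters left out ...]
5), (199, 96, 7.1), (200, 95, 7.7), (201, 95, 8.2), (202, 96, 8.8), (203, 95, 9.3), (204, 96, 9.9), (205, 95, 10.5), (206, 94, 11.0), (207, 95, 11.6), (208, 95, 12.2), (209, 95, 12.7), (210, 95, 13.3), (211, 95, 13.9), (212, 95, 14.5), (213, 95, 15.1), (214, 95, 15.6), (215, 96, 16.2), (216, 95, 16.8), (217, 95, 17.4), (218, 95, 18.0), (219, 96, 18.6), (220, 95, 19.2), (221, 94, 19.8), (222, 95, 20.3), (223, 96, 20.9), (224, 96, 21.5), (225, 94, 22.1), (226, 95, 22.8), (227, 96, 23.4), (228, 94, 24.0), (229, 94, 24.6), (230, 96, 25.2), (231, 95, 25.8), (232, 94, 26.4), (233, 89, 27.0), (234, 157, 27.7), (235, 154, 28.3), (236, 177, 28.9), (237, 176, 29.5), (238, 174, 30.2), (239, 173, 30.8)]
```

>>> arm_command(increments=[{"x": 0.08, "y": 0.0, "z": -0.01, "wx": 0.0, "wy": 0.0, "wz": 0.0, "hand": 0.0}, {"x": 0.16, "y": 0.0, "z": -0.02, "wx": 0.0, "wy": 0.0, "wz": 0.0, "hand": 0.0}, {"x": 0.24, "y": 0.0, "z": -0.02, "wx": 0.0, "wy": 0.0, "wz": 0.0, "hand": 0.0}, {"x": 0.31, "y": 0.0, "z": -0.02, "wx": 0.0, "wy": 0.0, "wz": 0.0, "hand": 0.0}, {"x": 0.38, "y": 0.0, "z": -0.02, "wx": 0.0, "wy": 0.0, "wz": 0.0, "hand": 0.0}, {"x": 0.44, "y": 0.0, "z": -0.02, "wx": 0.0, "wy": 0.0, "wz": 0.0, "hand": 0.0}, {"x": 0.5, "y": 0.0, "z": -0.02, "wx": 0.0, "wy": 0.0, "wz": 0.0, "hand": 0.0}, {"x": 0.55, "y": 0.0, "z": -0.02, "wx": 0.0, "wy": 0.0, "wz": 0.0, "hand": 0.0}])

```text
t: 15.25
eef_pos: [0.5784, -0.0349, 0.034]
orientation: [3.141, 0.015, 3.012]
contact_force: [9.4, -0.9, 14.5]
finger_gap: -0.0002
```

>>> arm_command(increments=[{"x": 0.02, "y": 0.0, "z": 0.0, "wx": 0.0, "wy": 0.0, "wz": 0.0, "hand": 0.0}, {"x": 0.04, "y": 0.0, "z": 0.0, "wx": 0.0, "wy": 0.0, "wz": 0.0, "hand": 0.0}, {"x": 0.06, "y": 0.0, "z": 0.0, "wx": 0.0, "wy": 0.0, "wz": 0.0, "hand": 0.0}, {"x": 0.08, "y": 0.0, "z": 0.0, "wx": 0.0, "wy": 0.0, "wz": 0.0, "hand": 0.0}, {"x": 0.1, "y": 0.0, "z": 0.0, "wx": 0.0, "wy": 0.0, "wz": 0.0, "hand": 0.0}, {"x": 0.1, "y": 0.0, "z": 0.0, "wx": 0.0, "wy": 0.0, "wz": 0.0, "hand": 0.0}, {"x": 0.1, "y": 0.0, "z": 0.0, "wx": 0.0, "wy": 0.0, "wz": 0.0, "hand": 0.0}, {"x": 0.1, "y": 0.0, "z": 0.0, "wx": 0.0, "wy": 0.0, "wz": 0.0, "hand": 0.0}])

```text
t: 16.25
eef_pos: [0.5774, -0.0348, 0.034]
orientation: [3.141, 0.015, 3.012]
contact_force: [9.5, -1.5, 14.3]
finger_gap: 0.0001
```

>>> arm_command(increments=[{"x": 0.02, "y": 0.0, "z": 0.0, "wx": 0.0, "wy": 0.0, "wz": 0.0, "hand": 0.0}, {"x": 0.04, "y": 0.0, "z": 0.0, "wx": 0.0, "wy": 0.0, "wz": 0.0, "hand": 0.0}, {"x": 0.06, "y": 0.0, "z": 0.0, "wx": 0.0, "wy": 0.0, "wz": 0.0, "hand": 0.0}, {"x": 0.08, "y": 0.0, "z": 0.0, "wx": 0.0, "wy": 0.0, "wz": 0.0, "hand": 0.0}, {"x": 0.1, "y": 0.0, "z": 0.0, "wx": 0.0, "wy": 0.0, "wz": 0.0, "hand": 0.0}, {"x": 0.12, "y": 0.0, "z": 0.0, "wx": 0.0, "wy": 0.0, "wz": 0.0, "hand": 0.0}, {"x": 0.12, "y": 0.0, "z": 0.0, "wx": 0.0, "wy": 0.0, "wz": 0.0, "hand": 0.0}, {"x": 0.12, "y": 0.0, "z": 0.0, "wx": 0.0, "wy": 0.0, "wz": 0.0, "hand": 0.0}])

```text
t: 17.25
eef_pos: [0.5766, -0.0347, 0.0341]
orientation: [3.141, 0.015, 3.012]
contact_force: [10.7, -1.7, 13.6]
finger_gap: 0.0002
```

Run:
```python
from h import *
s=ctrl.read_state(); print(s['t'],s['eef_pos'],s['orientation'],s['contact_force'])
p,d,m=snap('wrist','w3')
c=cv2.resize(p[90:240,190:330],None,fx=4,fy=4,interpolation=cv2.INTER_NEAREST)
cv2.imwrite('pics/w3c.png',c[:,:,::-1])
```

```text
17.25 [ 0.57660643 -0.03466002  0.03405589] [3.14101408 0.01535223 3.01158841] [10.67074241 -1.72349858 13.64611718]
```

View pics/w3c.png

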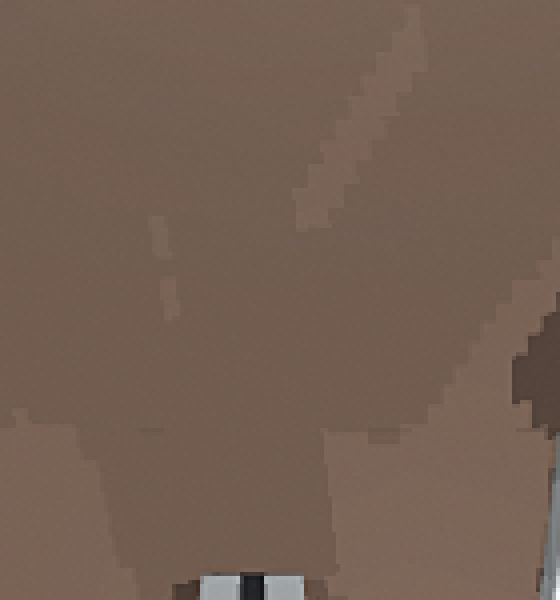

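The seam at crop row ~430 is closed except for hairline traces, and the pull force has started to rise. I'll pull once more to seat it.

>>> arm_command(increments=[{"x": 0.02, "y": 0.0, "z": 0.01, "wx": 0.0, "wy": 0.0, "wz": 0.0, "hand": 0.0}, {"x": 0.04, "y": 0.0, "z": 0.02, "wx": 0.0, "wy": 0.0, "wz": 0.0, "hand": 0.0}, {"x": 0.06, "y": 0.0, "z": 0.03, "wx": 0.0, "wy": 0.0, "wz": 0.0, "hand": 0.0}, {"x": 0.08, "y": 0.0, "z": 0.03, "wx": 0.0, "wy": 0.0, "wz": 0.0, "hand": 0.0}, {"x": 0.08, "y": 0.0, "z": 0.03, "wx": 0.0, "wy": 0.0, "wz": 0.0, "hand": 0.0}, {"x": 0.08, "y": 0.0, "z": 0.03, "wx": 0.0, "wy": 0.0, "wz": 0.0, "hand": 0.0}, {"x": 0.08, "y": 0.0, "z": 0.03, "wx": 0.0, "wy": 0.0, "wz": 0.0, "hand": 0.0}, {"x": 0.08, "y": 0.0, "z": 0.03, "wx": 0.0, "wy": 0.0, "wz": 0.0, "hand": 0.0}])

```text
t: 18.3
eef_pos: [0.5764, -0.0346, 0.034]
orientation: [3.141, 0.017, 3.012]
contact_force: [11.3, -1.1, 14.0]
finger_gap: 0.0002
```

>>> arm_command(increments=[{"x": 0.0, "y": 0.0, "z": -0.15, "wx": 0.0, "wy": 0.0, "wz": 0.0, "hand": 0.0}, {"x": 0.0, "y": 0.0, "z": -0.35, "wx": 0.0, "wy": 0.0, "wz": 0.0, "hand": 0.0}, {"x": 0.0, "y": 0.0, "z": -0.7, "wx": 0.0, "wy": 0.0, "wz": 0.0, "hand": 0.0}, {"x": 0.0, "y": 0.0, "z": -2.0, "wx": 0.0, "wy": 0.0, "wz": 0.0, "hand": 0.0}, {"x": 0.0, "y": 0.0, "z": -4.5, "wx": 0.0, "wy": 0.0, "wz": 0.0, "hand": 0.2}, {"x": 0.0, "y": 0.0, "z": -7.0, "wx": 0.0, "wy": 0.0, "wz": 0.0, "hand": 0.4}, {"x": 0.0, "y": 0.0, "z": -9.0, "wx": 0.0, "wy": 0.0, "wz": 0.0, "hand": 0.45}, {"x": 0.0, "y": 0.0, "z": -9.0, "wx": 0.0, "wy": 0.0, "wz": 0.0, "hand": 0.45}])

```text
t: 19.3
eef_pos: [0.5694, -0.0339, 0.1209]
orientation: [3.141, 0.003, 3.012]
contact_force: [0.2, 0.2, -0.4]
finger_gap: 0.0382
```

Run:
```python
from h import *
s=ctrl.read_state(); print(s['t'],s['eef_pos'],s['orientation'],s['contact_force'],s['finger_gap'])
p,d,m=snap('wrist','w4')
c=cv2.resize(p[:,60:462],None,fx=1.9,fy=1.55,interpolation=cv2.INTER_CUBIC)
cv2.imwrite('pics/w4c.png',c[:,:,::-1])
```

```text
19.3 [ 0.56936022 -0.03393935  0.12085252] [3.14141012e+00 2.63834508e-03 3.01179808e+00] [ 0.15697937  0.16708797 -0.41598866] 0.03822450676029241
```

View pics/w4c.png

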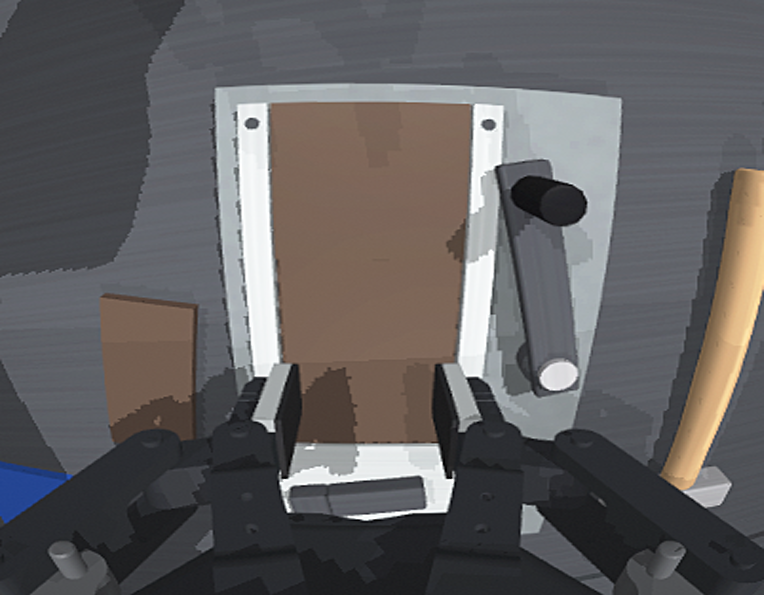

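The joint is closed: the two plates form one surface, with the seam at row ~262. The knob top is at (563,206) and the pivot screw at (557,375).

Run:
```python
from h import *
p,d,m=load('w4')
K=onz(m,563/1.9+60,206/1.55,.074,True)[:2]; V=onz(m,557/1.9+60,375/1.55,.040,True)[:2]
print(K,V,np.linalg.norm(K-V),np.arctan2(*(K-V)[::-1])+np.pi+.13)
g=p.astype(float).mean(2)
for c in(221,235,250,265,280): print([int(x) for x in g[160:178,c]])
P=np.array([.619,.0467]); a=ctrl.read_state()['eef_pos'][:2]
yaw=3.012; tx=np.array([np.cos(yaw),np.sin(yaw)]); ty=np.array([np.sin(yaw),-np.cos(yaw)])
print('to K',(K-a)@tx*100,(K-a)@ty*100)
```

```text
[0.51946964 0.03765613] [0.61742867 0.04553144] 0.0982750842228805 0.2102213398277467
[103, 103, 103, 102, 103, 103, 102, 102, 102, 103, 102, 103, 104, 103, 103, 103, 104, 104]
[103, 104, 105, 104, 104, 104, 104, 104, 103, 103, 102, 103, 104, 103, 103, 103, 102, 103]
[103, 104, 104, 104, 104, 105, 104, 105, 105, 104, 104, 104, 103, 103, 104, 103, 104, 103]
[104, 104, 104, 103, 102, 103, 104, 103, 105, 104, 103, 104, 103, 103, 102, 103, 104, 103]
[105, 103, 104, 104, 104, 105, 103, 103, 102, 104, 102, 104, 103, 104, 104, 103, 103, 104]
to K 5.810090184138881 6.458999714938804
```

>>> arm_command(increments=[{"x": 1.5, "y": 1.6, "z": 0.0, "wx": 0.0, "wy": 0.0, "wz": -0.06, "hand": 0.45}, {"x": 3.5, "y": 3.9, "z": 0.0, "wx": 0.0, "wy": 0.0, "wz": -0.14, "hand": 0.45}, {"x": 5.2, "y": 5.7, "z": 0.0, "wx": 0.0, "wy": 0.0, "wz": -0.2, "hand": 0.45}, {"x": 5.8, "y": 6.4, "z": 0.0, "wx": 0.0, "wy": 0.0, "wz": -0.22, "hand": 0.45}, {"x": 5.8, "y": 6.4, "z": 0.5, "wx": 0.0, "wy": 0.0, "wz": -0.22, "hand": 0.45}, {"x": 5.8, "y": 6.4, "z": 1.5, "wx": 0.0, "wy": 0.0, "wz": -0.22, "hand": 0.45}, {"x": 5.8, "y": 6.4, "z": 2.0, "wx": 0.0, "wy": 0.0, "wz": -0.22, "hand": 0.45}, {"x": 5.8, "y": 6.4, "z": 2.0, "wx": 0.0, "wy": 0.0, "wz": -0.22, "hand": 0.45}])

```text
t: 20.35
eef_pos: [0.5191, 0.0366, 0.0982]
orientation: [-3.142, -0.002, -3.052]
contact_force: [-0.9, -0.0, 0.3]
finger_gap: 0.0383
```

Run:
```python
from h import *
s=ctrl.read_state(); print(s['t'],s['eef_pos'],s['orientation'],s['contact_force'],s['finger_gap'],s['joints'])
p,d,m=snap('wrist','w5')
c=cv2.resize(p[140:384,130:380],None,fx=2.4,fy=2.4,interpolation=cv2.INTER_CUBIC)
cv2.imwrite('pics/w5c.png',c[:,:,::-1])
```

```text
20.35 [0.51911286 0.03662222 0.09818845] [-3.14158510e+00 -1.54763729e-03 -3.05221592e+00] [-0.89030873 -0.04608123  0.28985407] 0.03834341224263463 [ 7.04509450e-02  1.60115923e-01 -3.25530388e-01  1.08669723e+00
 -3.68446502e-05 -1.89257640e-02]
```

View pics/w5c.png

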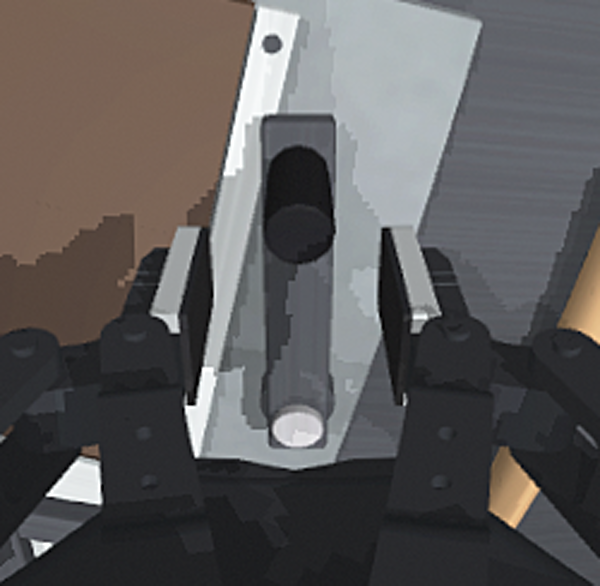

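The knob is centred between the jaws and the bar is aligned with the tool. Descending to straddle it.

>>> arm_command(increments=[{"x": 0.0, "y": 0.0, "z": 0.6, "wx": 0.0, "wy": 0.0, "wz": 0.0, "hand": 0.45}, {"x": 0.0, "y": 0.0, "z": 1.4, "wx": 0.0, "wy": 0.0, "wz": 0.0, "hand": 0.45}, {"x": 0.0, "y": 0.0, "z": 2.2, "wx": 0.0, "wy": 0.0, "wz": 0.0, "hand": 0.45}, {"x": 0.0, "y": 0.0, "z": 3.0, "wx": 0.0, "wy": 0.0, "wz": 0.0, "hand": 0.45}, {"x": 0.0, "y": 0.0, "z": 3.6, "wx": 0.0, "wy": 0.0, "wz": 0.0, "hand": 0.45}, {"x": 0.0, "y": 0.0, "z": 4.0, "wx": 0.0, "wy": 0.0, "wz": 0.0, "hand": 0.45}, {"x": 0.0, "y": 0.0, "z": 4.1, "wx": 0.0, "wy": 0.0, "wz": 0.0, "hand": 0.45}, {"x": 0.0, "y": 0.0, "z": 4.1, "wx": 0.0, "wy": 0.0, "wz": 0.0, "hand": 0.45}])

```text
t: 21.4
eef_pos: [0.5195, 0.0371, 0.0582]
orientation: [-3.142, 0.0, -3.051]
contact_force: [-0.4, 0.3, 0.0]
finger_gap: 0.0388
```

Run:
```python
from h import *
s=ctrl.read_state(); print(s['t'],s['eef_pos'],s['orientation'],s['contact_force'],s['finger_gap'])
# arc waypoints in tool frame of the current pose, about the pivot
V=np.array([.6185,.0463]); a=s['eef_pos'][:2]; yaw=s['orientation'][2]
tx=np.array([np.cos(yaw),np.sin(yaw)]); ty=np.array([np.sin(yaw),-np.cos(yaw)])
print('pivot in tool cm',(V-a)@tx*100,(V-a)@ty*100,'theta',(yaw-3.0116)%(2*np.pi))
R=10.0
for dth in np.arange(0,.75,.09):  # rotate anticlockwise by dth about pivot; tool at radius R
    y2=yaw+dth; q=V+.1*np.array([np.cos(y2),np.sin(y2)]); print(round(dth,2),np.round([(q-a)@tx*100,(q-a)@ty*100],2))
```

```text
21.4 [0.51949328 0.03707293 0.05822437] [-3.14154131e+00  2.26174317e-04 -3.05139636e+00] [-0.41636452  0.32635889  0.00365948] 0.03878398755721135
pivot in tool cm -9.943538782756029 0.027162992840989088 theta 0.2201889429495516
0.0 [0.06 0.03]
0.09 [ 0.02 -0.87]
0.18 [-0.11 -1.76]
0.27 [-0.31 -2.64]
0.36 [-0.58 -3.5 ]
0.45 [-0.94 -4.32]
0.54 [-1.37 -5.11]
0.63 [-1.86 -5.86]
0.72 [-2.43 -6.57]
```

>>> arm_command(increments=[{"x": -0.02, "y": -0.6, "z": 0.0, "wx": 0.0, "wy": 0.0, "wz": -0.06, "hand": 0.45}, {"x": -0.07, "y": -1.2, "z": 0.0, "wx": 0.0, "wy": 0.0, "wz": -0.12, "hand": 0.45}, {"x": -0.16, "y": -1.79, "z": 0.0, "wx": 0.0, "wy": 0.0, "wz": -0.18, "hand": 0.45}, {"x": -0.29, "y": -2.38, "z": 0.0, "wx": 0.0, "wy": 0.0, "wz": -0.24, "hand": 0.45}, {"x": -0.45, "y": -2.96, "z": 0.0, "wx": 0.0, "wy": 0.0, "wz": -0.3, "hand": 0.45}, {"x": -0.64, "y": -3.52, "z": 0.0, "wx": 0.0, "wy": 0.0, "wz": -0.36, "hand": 0.45}, {"x": -0.87, "y": -4.08, "z": 0.0, "wx": 0.0, "wy": 0.0, "wz": -0.42, "hand": 0.45}, {"x": -1.0, "y": -4.35, "z": 0.0, "wx": 0.0, "wy": 0.0, "wz": -0.45, "hand": 0.45}])

```text
t: 22.4
eef_pos: [0.5335, -0.0053, 0.0584]
orientation: [3.141, 0.001, -2.6]
contact_force: [-0.1, 2.0, 1.5]
finger_gap: 0.0383
```

>>> arm_command(increments=[{"x": -0.02, "y": -0.6, "z": 0.0, "wx": 0.0, "wy": 0.0, "wz": -0.06, "hand": 0.45}, {"x": -0.07, "y": -1.2, "z": 0.0, "wx": 0.0, "wy": 0.0, "wz": -0.12, "hand": 0.45}, {"x": -0.16, "y": -1.79, "z": 0.0, "wx": 0.0, "wy": 0.0, "wz": -0.18, "hand": 0.45}, {"x": -0.29, "y": -2.38, "z": 0.0, "wx": 0.0, "wy": 0.0, "wz": -0.24, "hand": 0.45}, {"x": -0.45, "y": -2.96, "z": 0.0, "wx": 0.0, "wy": 0.0, "wz": -0.3, "hand": 0.45}, {"x": -0.64, "y": -3.52, "z": 0.0, "wx": 0.0, "wy": 0.0, "wz": -0.36, "hand": 0.45}, {"x": -0.87, "y": -4.08, "z": 0.0, "wx": 0.0, "wy": 0.0, "wz": -0.42, "hand": 0.45}, {"x": -1.0, "y": -4.35, "z": 0.0, "wx": 0.0, "wy": 0.0, "wz": -0.45, "hand": 0.45}])

```text
t: 23.4
eef_pos: [0.5643, -0.0375, 0.0582]
orientation: [3.141, 0.0, -2.151]
contact_force: [-0.2, 1.8, 0.6]
finger_gap: 0.0383
```

Run:
```python
from h import *
s=ctrl.read_state(); V=np.array([.6185,.0463]); a=s['eef_pos'][:2]
print(s['t'],s['eef_pos'],s['orientation'],s['contact_force'],s['joints'][5],'R',np.linalg.norm(a-V),'th tcp',(np.arctan2(*(a-V)[::-1])-3.0116)%(2*np.pi),'th yaw',(s['orientation'][2]-3.0116)%(2*np.pi))
```

```text
23.4 [ 0.56433802 -0.03747471  0.05821353] [ 3.14144897e+00  1.78081479e-04 -2.15055155e+00] [-0.15163522  1.7642752   0.6152123 ] -1.0574608270451773 R 0.09975832214264306 th tcp 1.126864396304799 th yaw 1.1210337567913324
```

>>> arm_command(increments=[{"x": -0.02, "y": -0.6, "z": 0.0, "wx": 0.0, "wy": 0.0, "wz": -0.06, "hand": 0.45}, {"x": -0.07, "y": -1.2, "z": 0.0, "wx": 0.0, "wy": 0.0, "wz": -0.12, "hand": 0.45}, {"x": -0.16, "y": -1.79, "z": 0.0, "wx": 0.0, "wy": 0.0, "wz": -0.18, "hand": 0.45}, {"x": -0.29, "y": -2.38, "z": 0.0, "wx": 0.0, "wy": 0.0, "wz": -0.24, "hand": 0.45}, {"x": -0.45, "y": -2.96, "z": 0.0, "wx": 0.0, "wy": 0.0, "wz": -0.3, "hand": 0.45}, {"x": -0.64, "y": -3.52, "z": 0.0, "wx": 0.0, "wy": 0.0, "wz": -0.36, "hand": 0.45}, {"x": -0.87, "y": -4.08, "z": 0.0, "wx": 0.0, "wy": 0.0, "wz": -0.42, "hand": 0.45}, {"x": -1.0, "y": -4.35, "z": 0.0, "wx": 0.0, "wy": 0.0, "wz": -0.45, "hand": 0.45}])

```text
t: 24.4
eef_pos: [0.606, -0.053, 0.058]
orientation: [3.141, -0.0, -1.701]
contact_force: [-1.1, 1.3, 0.7]
finger_gap: 0.0384
```

>>> arm_command(increments=[{"x": 0.0, "y": -0.15, "z": 0.0, "wx": 0.0, "wy": 0.0, "wz": -0.01, "hand": 0.45}, {"x": 0.0, "y": -0.3, "z": 0.0, "wx": 0.0, "wy": 0.0, "wz": -0.03, "hand": 0.45}, {"x": -0.01, "y": -0.45, "z": 0.0, "wx": 0.0, "wy": 0.0, "wz": -0.04, "hand": 0.45}, {"x": -0.02, "y": -0.6, "z": 0.0, "wx": 0.0, "wy": 0.0, "wz": -0.06, "hand": 0.45}, {"x": -0.03, "y": -0.75, "z": 0.0, "wx": 0.0, "wy": 0.0, "wz": -0.07, "hand": 0.45}, {"x": -0.03, "y": -0.85, "z": 0.0, "wx": 0.0, "wy": 0.0, "wz": -0.08, "hand": 0.45}, {"x": -0.03, "y": -0.9, "z": 0.0, "wx": 0.0, "wy": 0.0, "wz": -0.09, "hand": 0.45}, {"x": -0.03, "y": -0.9, "z": 0.0, "wx": 0.0, "wy": 0.0, "wz": -0.09, "hand": 0.45}])

```text
t: 25.4
eef_pos: [0.6149, -0.0538, 0.058]
orientation: [3.141, 0.0, -1.611]
contact_force: [-1.3, 1.6, -0.4]
finger_gap: 0.038
```

Run:
```python
from h import *
s=ctrl.read_state(); V=np.array([.6185,.0463]); a=s['eef_pos'][:2]
print(s['t'],s['eef_pos'],s['orientation'],s['contact_force'],s['joints'][5],s['finger_gap'],'R',np.linalg.norm(a-V),'th tcp',(np.arctan2(*(a-V)[::-1])-3.0116)%(2*np.pi),'th yaw',(s['orientation'][2]-3.0116)%(2*np.pi))
```

```text
25.4 [ 0.61492723 -0.05375366  0.05800761] [ 3.14128748e+00  2.56623181e-04 -1.61121507e+00] [-1.2545307   1.55704948 -0.43552512] -1.6176810682670535 0.037953841686768554 R 0.10011743075924386 th tcp 1.665095612091668 th yaw 1.6603702332390924
```

>>> arm_command(increments=[{"x": 0.0, "y": -0.05, "z": 0.0, "wx": 0.0, "wy": 0.0, "wz": 0.0, "hand": 0.45}, {"x": 0.0, "y": -0.1, "z": 0.0, "wx": 0.0, "wy": 0.0, "wz": 0.0, "hand": 0.45}, {"x": 0.0, "y": -0.15, "z": 0.0, "wx": 0.0, "wy": 0.0, "wz": 0.0, "hand": 0.45}, {"x": 0.0, "y": -0.2, "z": 0.0, "wx": 0.0, "wy": 0.0, "wz": 0.0, "hand": 0.45}, {"x": 0.0, "y": -0.25, "z": 0.0, "wx": 0.0, "wy": 0.0, "wz": 0.0, "hand": 0.45}, {"x": 0.0, "y": -0.3, "z": 0.0, "wx": 0.0, "wy": 0.0, "wz": 0.0, "hand": 0.45}, {"x": 0.0, "y": -0.3, "z": 0.0, "wx": 0.0, "wy": 0.0, "wz": 0.0, "hand": 0.45}, {"x": 0.0, "y": -0.3, "z": 0.0, "wx": 0.0, "wy": 0.0, "wz": 0.0, "hand": 0.45}])

```text
t: 26.4
eef_pos: [0.6152, -0.0538, 0.0578]
orientation: [3.136, 0.0, -1.611]
contact_force: [-11.4, 2.1, 6.4]
finger_gap: 0.0384
```

The knob is at its stop: 11 N with no motion. I'll back off to the middle of the play, then lift away.

>>> arm_command(increments=[{"x": 0.0, "y": 0.3, "z": 0.0, "wx": 0.0, "wy": 0.0, "wz": 0.0, "hand": 0.45}, {"x": 0.0, "y": 0.7, "z": 0.0, "wx": 0.0, "wy": 0.0, "wz": 0.0, "hand": 0.45}, {"x": 0.0, "y": 1.1, "z": 0.0, "wx": 0.0, "wy": 0.0, "wz": 0.0, "hand": 0.45}, {"x": 0.0, "y": 1.2, "z": 0.0, "wx": 0.0, "wy": 0.0, "wz": 0.0, "hand": 0.45}, {"x": 0.0, "y": 1.2, "z": -0.5, "wx": 0.0, "wy": 0.0, "wz": 0.0, "hand": 0.45}, {"x": 0.0, "y": 1.2, "z": -2.0, "wx": 0.0, "wy": 0.0, "wz": 0.0, "hand": 0.45}, {"x": 0.0, "y": 1.2, "z": -4.5, "wx": 0.0, "wy": 0.0, "wz": 0.0, "hand": 0.45}, {"x": 0.0, "y": 1.2, "z": -7.5, "wx": 0.0, "wy": 0.0, "wz": 0.0, "hand": 0.45}])

```text
t: 27.4
eef_pos: [0.6061, -0.0535, 0.1346]
orientation: [-3.141, -0.0, -1.611]
contact_force: [0.2, -0.5, 0.4]
finger_gap: 0.0385
```

>>> arm_command(increments=[{"x": 0.0, "y": 0.5, "z": -2.5, "wx": 0.0, "wy": 0.0, "wz": 0.04, "hand": 0.45}, {"x": 0.0, "y": 2.0, "z": -5.0, "wx": 0.0, "wy": 0.0, "wz": 0.2, "hand": 0.45}, {"x": 0.0, "y": 4.0, "z": -7.0, "wx": 0.0, "wy": 0.0, "wz": 0.36, "hand": 0.45}, {"x": 0.0, "y": 6.0, "z": -8.0, "wx": 0.0, "wy": 0.0, "wz": 0.52, "hand": 0.45}, {"x": 0.0, "y": 8.0, "z": -8.0, "wx": 0.0, "wy": 0.0, "wz": 0.68, "hand": 0.45}, {"x": 0.0, "y": 9.0, "z": -8.0, "wx": 0.0, "wy": 0.0, "wz": 0.84, "hand": 0.45}, {"x": 0.0, "y": 9.0, "z": -8.0, "wx": 0.0, "wy": 0.0, "wz": 1.0, "hand": 0.45}, {"x": 0.0, "y": 9.0, "z": -8.0, "wx": 0.0, "wy": 0.0, "wz": 1.0, "hand": 0.45}])

```text
t: 28.4
eef_pos: [0.5163, -0.0499, 0.2144]
orientation: [-3.141, 0.001, -2.61]
contact_force: [-0.1, -0.1, 1.3]
finger_gap: 0.0387
```

Run:
```python
from h import *
s=ctrl.read_state(); print(s['t'],s['eef_pos'],s['orientation'],s['contact_force'])
p,d,m=snap('wrist','w6'); snap('top','top6')
cv2.imwrite('pics/w6b.png',cv2.resize(p,(800,600),interpolation=cv2.INTER_CUBIC)[:,:,::-1])
```

```text
28.4 [ 0.51631577 -0.04990261  0.21437476] [-3.14054053e+00  1.36181811e-03 -2.60967858e+00] [-0.12323748 -0.08658637  1.27712392]
```

View pics/w6b.png

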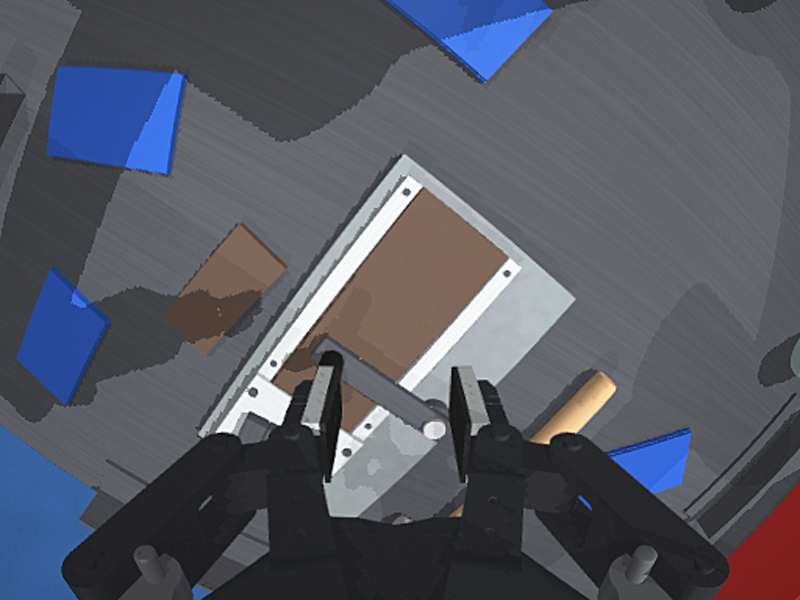

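The hold-down arm now lies across the loose plate (knob ~(332,362), pivot (433,428)), and no gap shows in the joint around (400,280). I'll check the seam and the angle numerically.

Run:
```python
from h import *
p,d,m=load('w6'); g=p.astype(np.float32).mean(2)
f=192/np.tan(np.radians(float(m['fovy']))/2); T=m['cam_to_world']; ey=np.array([-ex[1],ex[0]])
def proj(P):
    q=T[:3,:3].T@(P-T[:3,3]); x,y,z=q[0],-q[1],-q[2]; r=np.hypot(x,y); t=np.arctan2(r,z); return float(m['cx'])+f*t*x/r,float(m['cy'])+f*t*y/r
# rectified top view of the plates' plane (z=20 mm), 0.25 mm/px, x of joint frame -60..60, y -45..45
X=np.arange(60,-60,-.2);Y=np.arange(45,-45,-.2)
uv=np.array([[proj(np.array([*(J+ex*x/1e3+ey*y/1e3),.02])) for y in Y] for x in X],np.float32)
o=cv2.remap(p,uv[...,0],uv[...,1],cv2.INTER_CUBIC); cv2.imwrite('pics/rect6.png',o[:,:,::-1])
og=o.mean(2)
for y in(-30,-15,0,10,25): 
    c=int((45-y)/.2); print(y,[int(og[int((60-x)/.2),c]) for x in np.arange(-6,6.1,.8)])
# knob and pivot
K=onz(m,331/1.5625,358/1.5625,.074,True)[:2]; V=onz(m,433/1.5625,428/1.5625,.040,True)[:2]
print(K,V,np.linalg.norm(K-V),'theta',(np.arctan2(*(K-V)[::-1])-3.0116)%(2*np.pi))
```

```text
-30 [107, 107, 107, 107, 107, 107, 106, 107, 107, 107, 108, 107, 102, 99, 101, 101]
-15 [108, 106, 106, 107, 107, 106, 107, 107, 107, 107, 107, 107, 107, 108, 108, 107]
0 [107, 107, 107, 107, 107, 107, 108, 107, 107, 107, 107, 108, 107, 107, 107, 107]
10 [107, 108, 107, 107, 107, 107, 107, 107, 107, 106, 107, 107, 107, 108, 107, 107]
25 [107, 107, 107, 107, 107, 107, 108, 107, 106, 107, 107, 107, 107, 107, 107, 107]
[ 0.5843184  -0.05848337] [0.61695018 0.04440131] 0.10793558997594697 theta 1.3936566372630246
```

View pics/rect6.png

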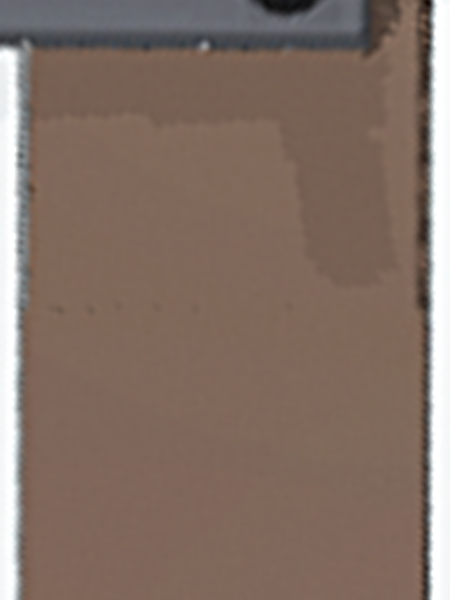

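The rectified view shows the seam as only faint dots at row ~308. The bar's edge at row ~45 is level, so it is square across the channel, at its stop. The robot is clear, so I'm handing in.

```bash
python3 -c "
from workcell import ctrl
s=ctrl.read_state(); print(s['t'],s['contact_force'],ctrl.sign_off())"
```

```text
the job is handed in; nothing more can be done
28.5 [ 0.07324861 -0.13103003  0.38905671] None
```

The butt joint is closed, the hold-down arm is at its stop across the loose plate, and the job was handed in at 28.5 s with the robot touching nothing.

- **Plate:** I lowered onto the bare end slowly, pressed with about 14 N and drew the plate about 53 mm. I stopped when the pull rose and it would move no further. The highest combined load I read was about 18.5 N. I only had one force reading per second, at the end of each move.
- **Hold-down arm:** I straddled the knob and swung it until it stopped moving, with about 11 N sideways on the tool. Then I backed off and lifted clear.
- **Seam check:** the last close view shows only faint dots along the seam, with no bright bed showing through, and the brightness is flat across it.
- **Arm angle:** the bar's edge is square across the channel, which fits the 1.57 rad stop. One numeric estimate disagreed at 1.39 rad. In that picture a finger partly hid the knob, and the estimate put it 108 mm from the pivot instead of 100, so I set it aside.
- **Other items:** no unexpected forces showed up during the moves, and the spare plate, hammer and blue plates looked undisturbed in the last wrist view. I did not check the other items by measurement.

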